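# Lock the plate press with its transit spacer

### The job

Before the plate press is moved, it must be locked with its orange transit spacer. Lift the spacer out of the grey cradle by its orange blade, lay it flat on the press's bed with its nose pointing into the gap under the white platen, and let go of it; then take it again by its black tail block and push the blade straight into the gap until it is fully home, with the tail block up against the platen. Leave it there and do not disturb the glassware and other things on the bench.

Things in the scene. Friction and masses are not known exactly. Their poses are not given: they have to be found in the camera images.
- spacer: Loose hard-plastic spacer, 0.22 kg: orange blade 100 long x 50 wide x 20 thick (last 20 mm taper to 38 wide), then a black tail block 55 x 26 x 40 high, on one flat underside and centre line. Origin: on the underside where blade meets tail (centre of mass 22 mm ahead). x points to the nose (blade 0 to +100, tail -55 to 0), y across, z up. Starts lying flat in the cradle.
- spacer_nose (a point): Middle of the nose's end on the underside, 100 mm along x from the spacer's origin.
- spacer_tail (a point): Centre of the top of the black tail block: 27.5 mm behind the spacer's origin, 40 mm above the underside.
- press: Plate press, fixed to the bench, place differs each time. Aluminium bed x -95 to +215, 150 wide, 16 high, free to lay things on at x below +80. White platen over it, x +80 to +195, 104 wide, underside 23 and top 43 above the bed, on two blue cheeks; blue rear frame at x +195 to +215, 76 above the bench. Origin: on the bench, 80 mm in front of the platen's front edge; x points into the gap, z up.
- press_mouth (a point): Middle of the gap's mouth on the bed surface (16 mm above the bench), below the platen's front edge, 80 mm along x from the press's origin; axes as the press. The gap between bed, platen and the two cheeks is 56 wide, 23 high, 115 deep, open only to the front. The spacer is home when its origin is here.
- cradle: Grey cradle fixed to the bench (it and the press may change sides). Base plate 46 wide, 10 thick, x -75 to +95; the spacer lies on it. Two cheeks 34 apart, 12 thick, 56 high, x -60 to -3, and a back wall (x -72 to -60) enclose the tail, with no room for fingers; the blade is free. Open above. Origin: on the bench below the spacer's starting origin; x along the blade, z up.
- dish: Closed red-topped culture dish, 94 diameter, 18 high, loose, behind the cradle's back wall; leave alone. Origin: centre of its underside.
- beaker: Empty glass beaker, 90 diameter, 115 high, loose; leave alone. Origin: centre of its underside.
- jar: Glass jar with stopper, 72 diameter, 122 high, loose; leave alone. Origin: centre of its underside.
- reagent: Amber glass bottle with black cap, 68 diameter, 150 high, loose; leave alone. Origin: centre of its underside.
- flask: Conical flask with a steel funnel on top, 100 diameter, 210 high, loose; leave alone. Origin: centre of its underside.
- tweezers: Steel tweezers, 140 long, 16 wide, 10 high, lying on the bench to the left; leave alone. Origin: centre of the underside; x along them.
- blue_block: Blue gauge block of another machine, 110 x 40 x 12 with a small grip on top (26 high), loose, beyond the cradle; leave alone. Origin: centre of the underside; x along it.
Mind the look-alikes: they are no part of the job. Of the things that look like the spacer, the smaller one is meant.

How it is judged:
By the outcome, as a careful person would: the job done as asked, in the order asked, and still so for the second after the job is handed in, with the robot touching nothing.
It also fails if it takes over 51 s, if anything falls off the work surface, if the arm or the gripper's body presses on something with over 40 N, if the wrist force passes 120 N, or if a joint passes its speed limit or range.

### The arm

A 7-joint arm with a two-finger parallel gripper is mounted at the origin on the work surface. World frame = base frame: x ahead of the robot, y to its left, z up, the work surface at z = 0. Lengths are in mm, angles in rad, forces in N, time in s.
With the tool pointing down it reaches from about 400 to 875 mm from the base axis. Payload 4.4 kg.
Tool frame: the origin (TCP) lies where the fingers leave the gripper's body, on its centre line; the fingertips stand 73 mm ahead of it and the grasp point (between the pads) lies 54 mm ahead of it; z points along the fingers, y is the line along which they close (so a half turn about z gives the same grasp; the last joint's range is limited). The gripper opens to 85 mm and grips with 20 to 120 N. Pads are 22 mm wide; open, the fingers measure 114 mm over their backs; the gripper's body (76 mm by 85 mm) begins 54 mm behind the grasp point. The pads swing forward as they close: fully open they stand 13 mm farther back than shut.
Start: joints at [1.039, 0.628, 0.038, 1.517, -0.027, 0.996, -0.02], TCP at [291.965, -580.752, 303.913] pointing down, gripper open.
Joint ranges: [-3.06, 3.06], [-0.37, 2.12], [-1.25, 1.32], [0.18, 2.47], [-1.1, 4.24], [0.23, 1.98], [-2.94, 2.94]. Speed limits (rad/s): [2.57, 2.57, 3.14, 3.14, 3.14, 3.14, 3.14].

### API

Orientations are given as [roll, pitch, yaw] about the fixed x, y, z axes, in that order (R = Rz(yaw) Ry(pitch) Rx(roll)).
In Python, from cell import ctrl gives the robot as it stands.
- The arm moves only by the tool send_rows, never from a script. Its argument "rows" is a list that holds one entry, the list of rows, each a list of 6 numbers: the shift along the tool's x, y, z in cm, then the turn, a rotation vector about the tool's x, y, z in rad. In form: [[[tx, ty, tz, wx, wy, wz], ...]]. A call has 1 to 10 rows; each row is the pose to reach, as a shift and turn from the pose commanded when the call began, along the tool's axes at that moment; what a row does not reach only later rows make up. A row lasts 1/10 s, in which the tool goes at most 50 mm and 8.59 degrees, less where a joint would pass 70% of its speed; a pose out of reach is approached as far as the arm can. A call with a gripper value outside its range is refused whole. "grip" is the closure in counts, from 0 (fully open) to 255 (shut), set as the call begins (left out, the last holds). The fingers move at their own pace and stop on an object; the grip force is fixed at half the most. Time passes only in rows, so rows that repeat a pose let the fingers close. It gives the time, the measured TCP pose, the force, the opening and the grip force at its end, in the units of the state.
- ctrl.read_state(): the state, without advancing time (a new reading comes with each control period).
- ctrl.get_image(name): name is "scene" or "top" or "wrist"; returns a dict with "pixels" (384x512x3 uint8, red, green, blue), "fx", "fy", "cx", "cy" (pixels), "extrinsics" (4x4, takes a point from camera to world coordinates); the wrist camera has in their place "mount" (4x4, takes a point from camera to tool coordinates, whose origin is the TCP and whose axes are the flange's). Camera axes: x right, y up, looking along -z (the intrinsics and any distortion apply to the point x, -y, -z); pixel columns grow to the right and rows downward; lengths in mm; the calibration is good to about 2 mm. A picture is of the moment at which its call begins: read the wrist's pose just before it. There is no depth.
- ctrl.finish_job(): hands the job in; it is judged then, once.
The state is a dict: "clock": time; "qpos": joint angles; "qd": joint speeds; "tau": joint torques, N m; "eef_pos": TCP position; "tool_rot": TCP orientation; "force": force on the tool from outside, world axes, zero at the start; "torque": the same for the moment, N m; "width": finger opening in mm; "gripper_force": force on a finger pad.
Only numpy, scipy, OpenCV 4.12 (cv2) and the standard library are available. Lean on these libraries where they do the work, as an engineer would, in place of code of your own. Each camera call takes 0.05 s, during which the arm holds its last target. There are 200 camera calls.

## Working session

There is one attempt and no reset: what is moved stays moved. The work goes in short steps, Python scripts to look and compute and a tool call to move; the robot and the scene stay as the last step left them, time stands still between calls to the robot, and variables do not carry over. Pictures are saved under pics/ and viewed, at most 10 in all, crops included, and the job is handed in when it is done.

Besides the shell and the picture viewer there is one more tool, called after "Call:" as a command line: name --argument value ..., lists and objects as JSON in quotes. send_rows: Moves the arm, as the interface text tells. Its arguments: {"type":"object","properties":{"rows":{"type":"array","items":{"type":"array","items":{"type":"array","items":{"type":"number"}}}},"grip":{"type":"number"}},"required":["rows"]}

```bash
ls; mkdir -p pics; python3 - <<'E'
from cell import ctrl
import cv2,numpy as np
s=ctrl.read_state();print(s)
for n in("scene","top"):
    d=ctrl.get_image(n);cv2.imwrite(f"pics/{n}0.png",d["pixels"][:,:,::-1])
    print(n,[d[k] for k in d if k!="pixels"])
d=ctrl.get_image("wrist");print([ (k,d[k]) for k in d if k!="pixels"])
E
```

```text
pics
{'clock': 0.0, 'qpos': array([ 1.03919912,  0.62932241,  0.03841761,  1.51837438, -0.02701075,
        0.99628464, -0.02004633]), 'qd': array([ 0.00113035, -0.00064365,  0.00030319,  0.00060887, -0.00025094,
       -0.00018024,  0.00024779]), 'tau': array([ 8.55784292e-04, -5.63401258e+01,  1.22627757e+00, -1.93448031e+01,
        1.09452812e-02,  1.03382368e-02, -1.60488327e-05]), 'eef_pos': array([ 291.76105669, -580.29625007,  303.0018309 ]), 'tool_rot': array([-3.13972087e+00,  3.21446820e-07,  4.65764575e-01]), 'force': array([ 0.83457212,  0.46053814, -0.03417995]), 'torque': array([ 0.00684824,  0.01032101, -0.01314923]), 'gripper_force': 0.0, 'width': 85.62047880467823}
scene [354.51606002443754, 354.51606002443754, 257.4019158945844, 194.95880659395343, array([[ 8.34339183e-01, -3.49661440e-01,  4.26163120e-01,
         1.03847517e+03],
       [ 5.50801449e-01,  4.97563576e-01, -6.70110626e-01,
        -8.12060154e+02],
       [ 2.22686002e-02,  7.93830816e-01,  6.07730816e-01,
         8.06417088e+02],
       [ 0.00000000e+00,  0.00000000e+00,  0.00000000e+00,
        
[... 204 characters left out ...]
e-01, -2.33236420e-02, -5.46928655e-03,
         4.65939346e+00],
       [-9.59046869e-03,  1.80437330e-01,  9.83539726e-01,
         1.34335210e+03],
       [ 0.00000000e+00,  0.00000000e+00,  0.00000000e+00,
         1.00000000e+00]])]
[('fx', 316.2770614448015), ('fy', 316.2770614448015), ('cx', 255.48569157016024), ('cy', 187.0766336925703), ('mount', array([[-1.00085162e-03,  9.51364316e-01,  3.08066449e-01,
         7.96289760e+01],
       [ 9.99999107e-01,  6.79500901e-04,  1.15039406e-03,
        -1.49142727e-01],
       [ 8.85112430e-04,  3.08067326e-01, -9.51364147e-01,
        -7.03411025e+01],
       [ 0.00000000e+00,  0.00000000e+00,  0.00000000e+00,
         1.00000000e+00]]))]
```

View pics/top0.png

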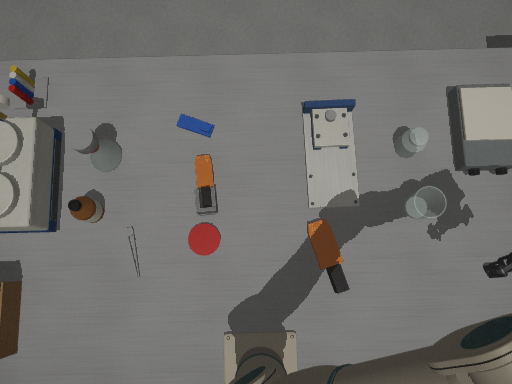

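View pics/scene0.png

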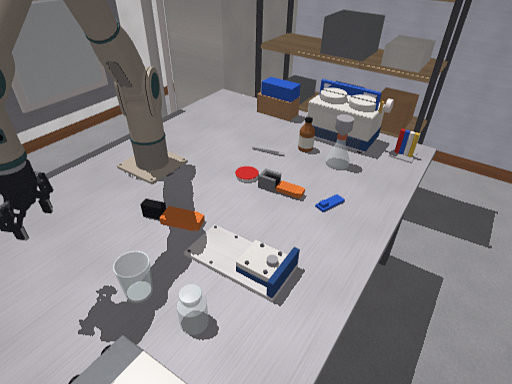

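The top view shows the real spacer in the grey cradle at (205,180), with its nose up in the image (+x). The larger look-alike is at (325,250). The press is at (330,150), with its mouth facing the robot. The arm is clear of both.

```bash
cat > h.py <<'E'
from cell import ctrl
import cv2,numpy as np
from scipy.spatial.transform import Rotation as Ro
def cam(n):
    s=ctrl.read_state(); d=ctrl.get_image(n)
    if n=="wrist":
        T=np.eye(4);T[:3,:3]=Ro.from_euler('xyz',s["tool_rot"]).as_matrix();T[:3,3]=s["eef_pos"]
        d["extrinsics"]=T@d["mount"]
    return d
def ray(d,uv,z):
    uv=np.atleast_2d(np.asarray(uv,float))
    c=np.stack([(uv[:,0]-d["cx"])/d["fx"],-(uv[:,1]-d["cy"])/d["fy"],-np.ones(len(uv))],1)
    E=d["extrinsics"];w=c@E[:3,:3].T;o=E[:3,3]
    return o+w*((z-o[2])/w[:,2])[:,None]
def proj(d,p):
    E=d["extrinsics"];c=(np.atleast_2d(p)-E[:3,3])@E[:3,:3]
    return np.stack([d["cx"]-d["fx"]*c[:,0]/c[:,2],d["cy"]+d["fy"]*c[:,1]/c[:,2]],1)
def orange(d):
    h=cv2.cvtColor(d["pixels"],cv2.COLOR_RGB2HSV)
    m=cv2.inRange(h,(4,150,90),(18,255,255))
    return [c for c in sorted(cv2.findContours(m,0,1)[0],key=cv2.contourArea)[::-1] if cv2.contourArea(c)>100]
def rect(d,c,z):
    p=ray(d,c[:,0]+0.0,z)[:,:2].astype(np.float32);return cv2.minAreaRect(p),cv2.boxPoints(cv2.minAreaRect(p))
E
python3 - <<'E'
from h import *
d=cam("top")
for c in orange(d):
    r,b=rect(d,c,30);print(r,b.round(0).tolist())
print(ray(d,[[308,206],[358,205]],16),ray(d,[[313,148],[348,146]],59))
cv2.imwrite("pics/c.png",np.hstack([cv2.resize(d["pixels"][90:215,a:a+75,::-1],None,fx=4.6,fy=4.6,interpolation=2) for a in(295,170)]))
E
```

```text
((346.5883483886719, -191.4563751220703), (133.17083740234375, 68.42656707763672), 17.676612854003906) [[273.0, -179.0], [294.0, -244.0], [420.0, -204.0], [400.0, -139.0]]
((566.1187744140625, 152.75155639648438), (99.49114227294922, 49.2275390625), 5.599264621734619) [[514.0, 172.0], [519.0, 123.0], [618.0, 133.0], [613.0, 182.0]]
((446.0647277832031, 512.6514892578125), (29.259235382080078, 55.52791976928711), 9.138911247253418) [[427.0, 538.0], [436.0, 483.0], [465.0, 488.0], [456.0, 542.0]]
[[ 456.70755042 -153.33212383   16.        ]
 [ 456.25190663 -300.62630572   16.        ]] [[ 621.31399071 -170.39183871   59.        ]
 [ 624.83460898 -272.76686002   59.        ]]
```

View pics/c.png

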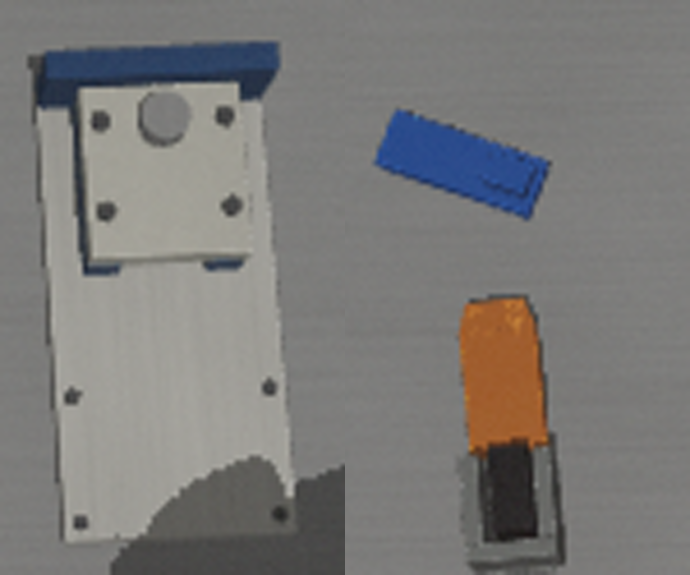

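The crop shows the platen's front edge going from (90,262) to (248,257), the bed's front edge near y=538, and the spacer seated with its tail between the cheeks. I'll stop over the press on the way for a wrist look.

```bash
cat >> h.py <<'E'
def goal(pos,yaw):
    s=ctrl.read_state();R0=Ro.from_euler('xyz',s["tool_rot"]);R1=Ro.from_euler('xyz',[np.pi,0,yaw])
    print("shift cm",(R0.inv().apply(np.array(pos)-s["eef_pos"])/10).round(2),"turn",(R0.inv()*R1).as_rotvec().round(4))
E
python3 - <<'E'
from h import *
d=cam("top")
P=ray(d,np.array([[90,262],[248,257],[238,83],[78,88]])/4.6+[295,90],59);print(P.round(1))
B=ray(d,np.array([[65,540],[295,535]])/4.6+[295,90],16);print(B.round(1))
f=(P[0]+P[1])/2;b=(P[2]+P[3])/2;print(f,np.arctan2(*(b-f)[1::-1]))
goal([560,-225,300],0.0)
E
```

```text
[[ 624.3 -175.1   59. ]
 [ 625.2 -275.5   59. ]
 [ 741.2 -276.1   59. ]
 [ 740.4 -172.8   59. ]]
[[ 452.5 -156.5   16. ]
 [ 452.3 -303.7   16. ]]
[ 624.755084   -225.27862491   59.        ] 0.0072257928400209686
shift cm [ 39.93 -19.73   0.36] turn [-8.000e-04  2.000e-04  4.658e-01]
```

Call:
send_rows --rows '[[[4,-2,0,0,0,0.1],[9,-4.5,0,0,0,0.22],[14,-7,0,0,0,0.35],[18,-9,0,0,0,0.466],[22,-11,0,0,0,0.466],[27,-13.3,0,0,0,0.466],[31,-15.3,0,0,0,0.466],[35,-17.3,0,0,0,0.466],[38,-18.8,0,0,0,0.466],[40,-19.7,0,0,0,0.466]]]'

```text
clock: 1.25
eef_pos: [562.8, -221.3, 303.8]
tool_rot: [-3.14, -0.001, 0.004]
force: [0.1, -0.7, 0.0]
width: 85.6
gripper_force: 0.0
```

Call:
send_rows --rows '[[[0,0,0,0,0,0],[0,0,0,0,0,0],[0,0,0,0,0,0],[0,0,0,0,0,0]]]'

```text
clock: 1.65
eef_pos: [559.9, -226.8, 304.1]
tool_rot: [3.141, 0.0, -0.003]
force: [-1.8, 0.7, 0.2]
width: 85.3
gripper_force: 0.0
```

```bash
python3 - <<'E'
from h import *
s=ctrl.read_state();print(s["eef_pos"],s["tool_rot"],s["clock"])
d=cam("wrist");cv2.imwrite("pics/w1.png",d["pixels"][:,:,::-1]);np.save("w1.npy",d,allow_pickle=True)
print(proj(d,[[624,-175,59],[625,-275,59],[741,-276,59],[740,-173,59],[450,-155,16],[450,-304,16]]).round(0))
E
```

```text
[ 559.88766865 -226.80806614  304.0519753 ] [ 3.14085468e+00  3.42491752e-04 -3.01670599e-03] 1.65
[[202. 101.]
 [306. 100.]
 [313. -42.]
 [192. -40.]
 [199. 242.]
 [317. 242.]]
```

View pics/w1.png

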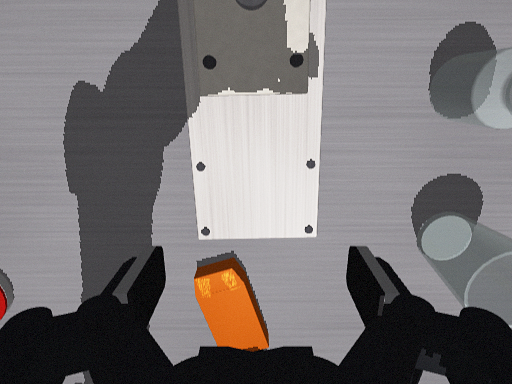

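The wrist view shows the bed's front corners at (199,239) and (317,236), and the platen's front edge along row 95 or so, from x≈200 to 307. The orange look-alike lies below it. I'll fit lines to the bed edges.

```bash
python3 - <<'E'
from h import *
d=np.load("w1.npy",allow_pickle=True).item()
g=cv2.cvtColor(d["pixels"],cv2.COLOR_RGB2GRAY).astype(float);g=cv2.GaussianBlur(g,(3,3),0)
gx=np.diff(g,axis=1);gy=np.diff(g,axis=0)
def fit(p): # world line
    p=np.array(p,float);w=ray(d,p,16)[:,:2];vx,vy,x,y=cv2.fitLine(w.astype(np.float32),cv2.DIST_HUBER,0,.01,.01).ravel();return vx,vy,x,y
L=fit([(185+gx[r,185:215].argmax()+.5,r) for r in range(140,225)])
R=fit([(300+gx[r,305:330].argmin()+5+.5,r) for r in range(110,225)])
F=fit([(c,225+gy[225:250,c].argmin()+.5) for c in range(215,303)])
for l in(L,R,F):print(l,"ang",np.arctan(l[1]/l[0]) if abs(l[0])>abs(l[1]) else -np.arctan(l[0]/l[1]))
P=ray(d,[[200,96],[307,94]],59);print(P)
yl=lambda l,x:l[3]+(x-l[2])*l[1]/l[0]
for x in(460,520,600,625):print(x,yl(L,x),yl(R,x),(yl(L,x)+yl(R,x))/2)
print("front x at centre",F[2]+(-229-F[3])*F[0]/F[1])
# spacer goal at yaw
E
```

```text
(np.float32(0.99979496), np.float32(0.020250192), np.float32(534.4626), np.float32(-152.18365)) ang 0.020251576
(np.float32(0.9998233), np.float32(0.018800061), np.float32(545.6096), np.float32(-300.065)) ang 0.018801168
(np.float32(0.014935729), np.float32(-0.9998885), np.float32(455.75143), np.float32(-229.5847)) ang 0.014936284
[[ 629.0412823  -173.31397425   59.        ]
 [ 630.46993539 -275.8113717    59.        ]]
460 -153.69185 -301.67474 -227.68329
520 -152.47658 -300.54654 -226.51157
600 -150.85623 -299.04227 -224.94925
625 -150.34988 -298.5722 -224.46104
front x at centre 455.7427
```

```bash
python3 - <<'E'
from h import *
goal([549,151,200],0.098)
E
```

```text
shift cm [ -1.2  -37.76  10.39] turn [ 0.0005  0.0002 -0.1007]
```

Call:
send_rows --rows '[[[-0.1,-4,0.5,0,0,0],[-0.2,-8.5,1.5,0,0,-0.03],[-0.4,-13,3,0,0,-0.06],[-0.6,-17.5,4.5,0,0,-0.1],[-0.7,-22,6,0,0,-0.1],[-0.9,-26.5,7.5,0,0,-0.1],[-1,-31,9,0,0,-0.1],[-1.2,-35,10,0,0,-0.1],[-1.2,-37.8,10.4,0,0,-0.1],[-1.2,-37.8,10.4,0,0,-0.1]]]'

```text
clock: 2.7
eef_pos: [548.1, 158.1, 199.1]
tool_rot: [-3.139, 0.001, 0.107]
force: [0.1, -0.0, -0.5]
width: 85.6
gripper_force: 0.0
```

Call:
send_rows --rows '[[[0,0,0,0,0,0],[0,0,0,0,0,0],[0,0,0,0,0,0]]]'

```text
clock: 3.0
eef_pos: [549.4, 150.9, 200.3]
tool_rot: [3.141, -0.001, 0.097]
force: [0.8, -0.9, -0.5]
width: 85.3
gripper_force: 0.0
```

```bash
python3 - <<'E'
from h import *
d=cam("wrist");cv2.imwrite("pics/w2.png",d["pixels"][:,:,::-1])
for c in orange(d):
    r,b=rect(d,c,30);print(r,b.round(0).tolist(),cv2.boundingRect(c))
goal([549,151,84],0.098)
E
```

```text
((568.4881591796875, 155.3089599609375), (100.19628143310547, 49.94552993774414), 5.378250598907471) [[516.0, 175.0], [521.0, 126.0], [621.0, 135.0], [616.0, 185.0]] (221, 99, 65, 126)
shift cm [-4.000e-02  1.000e-02  1.163e+01] turn [ 0.0005 -0.0006 -0.0009]
```

View pics/w2.png

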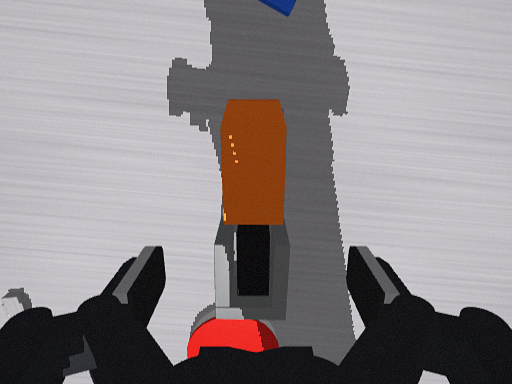

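The orange blade fills (221–286, 99–225), with the tail between the cheeks behind it. The measured size is 100.2 x 49.9 mm, as specified, and the centre is (568.5,155.3). Descending now.

Call:
send_rows --rows '[[[0.2,-0.2,2,0,0,0],[0.2,-0.2,4.5,0,0,0],[0.2,-0.2,7,0,0,0],[0.2,-0.2,9,0,0,0],[0.2,-0.2,10.5,0,0,0],[0.2,-0.2,11.3,0,0,0],[0.2,-0.2,11.6,0,0,0],[0.2,-0.2,11.6,0,0,0],[0.2,-0.2,11.6,0,0,0]]]'

```text
clock: 3.95
eef_pos: [551.3, 155.2, 84.7]
tool_rot: [-3.141, -0.001, 0.1]
force: [-0.4, 0.4, -0.3]
width: 85.5
gripper_force: 0.0
```

Call:
send_rows --rows '[[[0,0,0,0,0,0],[0,0,0,0,0,0],[0,0,0,0,0,0],[0,0,0,0,0,0],[0,0,0,0,0,0],[0,0,0,0,0,0],[0,0,0,0,0,0],[0,0,0,0,0,0]]]' --grip 255

```text
clock: 4.75
eef_pos: [551.1, 155.1, 84.8]
tool_rot: [-3.141, -0.001, 0.1]
force: [-1.3, -1.8, 5.4]
width: 48.5
gripper_force: 63.4
```

Call:
send_rows --rows '[[[0,0,-0.5,0,0,0],[0,0,-1.5,0,0,0],[0,0,-3,0,0,0],[0,0,-5,0,0,0],[0,0,-7.5,0,0,0],[0,0,-10,0,0,0],[0,0,-12,0,0,0],[0,0,-13,0,0,0],[0,0,-13,0,0,0],[0,0,-13,0,0,0]]]'

```text
clock: 5.75
eef_pos: [550.3, 155.1, 213.7]
tool_rot: [3.142, 0.001, 0.1]
force: [-0.4, -0.2, -1.5]
width: 48.5
gripper_force: 62.5
```

```bash
python3 - <<'E'
from h import *
s=ctrl.read_state();print(s["force"],s["width"],s["eef_pos"],s["tool_rot"])
z=s["eef_pos"][2]-84.8+30
d=cam("wrist")
for c in orange(d):
    r,b=rect(d,c,z);print(r,b.round(1).tolist())
    sxy=np.array(r[0])-s["eef_pos"][:2];print("blade centre rel tcp",Ro.from_euler('xyz',s["tool_rot"]).inv().apply([*sxy,0]))
y=.019
o=np.array([628-112*np.cos(y),-224.6-112*np.sin(y)]);g=o+33*np.array([np.cos(y),np.sin(y)])
goal([*g,215],y);print(g)
E
```

```text
[-0.36074052 -0.19023134 -1.48201704] 48.48779651139791 [550.34790098 155.07040507 213.69048482] [3.14155998e+00 5.93707628e-04 9.98666985e-02]
((567.7875366210938, 157.3582305908203), (101.4196548461914, 49.76423645019531), 5.650018215179443) [[514.9000244140625, 177.10000610351562], [519.7999877929688, 127.5999984741211], [620.7000122070312, 137.60000610351562], [615.7999877929688, 187.10000610351562]]
blade centre rel tcp [ 1.75808369e+01 -5.37680731e-01 -1.04554488e-02]
shift cm [-3.91 37.91 -0.17] turn [0.0004 0.0017 0.0809]
[ 549.01425907 -226.10090969]
```

Call:
send_rows --rows '[[[-0.3,3,0,0,0,0.01],[-0.7,7,0,0,0,0.02],[-1.2,11.5,0,0,0,0.03],[-1.6,16,0,0,0,0.04],[-2.1,20.5,0,0,0,0.05],[-2.6,25,0,0,0,0.06],[-3,29.5,0,0,0,0.07],[-3.5,33.5,0,0,0,0.08],[-3.8,36.5,0,0,0,0.081],[-3.9,37.9,0,0,0,0.081]]]'

```text
clock: 6.8
eef_pos: [548.2, -229.9, 212.7]
tool_rot: [3.14, 0.002, 0.014]
force: [0.0, -1.0, -1.8]
width: 48.8
gripper_force: 62.5
```

Call:
send_rows --rows '[[[0,0,2,0,0,0],[0,0,4,0,0,0],[0,0,6,0,0,0],[0,0,8,0,0,0],[0,0,9,0,0,0],[0,0,9,0,0,0],[0,0,9,0,0,0],[0,0,9,0,0,0]]]'

```text
clock: 7.6
eef_pos: [550.4, -225.9, 124.8]
tool_rot: [3.141, -0.002, 0.019]
force: [0.2, 0.9, -1.9]
width: 48.3
gripper_force: 62.5
```

```bash
python3 - <<'E'
from h import *
s=ctrl.read_state();print(s["force"],s["width"],s["eef_pos"],s["tool_rot"])
z=s["eef_pos"][2]-84.8+30
d=cam("wrist");cv2.imwrite("pics/w3.png",d["pixels"][:,:,::-1])
for c in orange(d)[:3]:
    r,b=rect(d,c,z);print(r,b.round(1).tolist())
np.save("w3.npy",d,allow_pickle=True)
goal([549,-226,91],.019)
E
```

```text
[ 0.22204356  0.88707284 -1.85517362] 48.26116344785009 [ 550.35030872 -225.88074014  124.8324695 ] [ 3.14111965e+00 -1.57156461e-03  1.90213407e-02]
((568.03076171875, -224.94692993164062), (101.32967376708984, 49.65519332885742), 1.0627306699752808) [[516.9000244140625, -201.10000610351562], [517.7999877929688, -250.6999969482422], [619.0999755859375, -248.8000030517578], [618.2000122070312, -199.1999969482422]]
shift cm [-0.14 -0.    3.39] turn [ 0.0006 -0.0018 -0.    ]
```

View pics/w3.png

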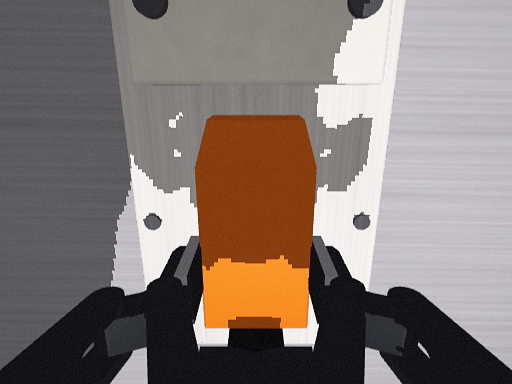

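The spacer is held centred over the bed: its nose is at (256,115), and the platen's front edge is at row 84 between columns 133 and 382.

```bash
python3 - <<'E'
from h import *
d=np.load("w3.npy",allow_pickle=True).item()
print(ray(d,[[133,84],[382,83]],59),ray(d,[[152,221],[362,221]],16))
E
```

```text
[[ 629.23369877 -173.68913857   59.        ]
 [ 631.46014375 -275.64129034   59.        ]] [[ 548.75373027 -161.45692272   16.        ]
 [ 551.10867708 -291.00442702   16.        ]]
```

Call:
send_rows --rows '[[[0,0.07,1,0,0,0],[0,0.07,2,0,0,0],[0,0.07,2.6,0,0,0],[0,0.07,3,0,0,0],[0,0.07,3.1,0,0,0],[0,0.07,3.2,0,0,0],[0,0.07,3.25,0,0,0],[0,0.07,3.25,0,0,0]]]'

```text
clock: 8.45
eef_pos: [549.9, -226.6, 91.6]
tool_rot: [3.141, -0.0, 0.019]
force: [0.2, -0.6, -2.3]
width: 48.9
gripper_force: 62.6
```

Call:
send_rows --rows '[[[0,0,0.03,0,0,0],[0,0,0.06,0,0,0],[0,0,0.1,0,0,0],[0,0,0.1,0,0,0]]]'

```text
clock: 8.85
eef_pos: [549.8, -226.7, 90.8]
tool_rot: [3.142, -0.0, 0.019]
force: [-0.5, 0.9, 1.6]
width: 48.6
gripper_force: 63.0
```

Call:
send_rows --rows '[[[0,0,0.05,0,0,0],[0,0,0.05,0,0,0],[0,0,0.05,0,0,0]]]'

```text
clock: 9.15
eef_pos: [549.8, -226.6, 90.8]
tool_rot: [3.142, -0.0, 0.019]
force: [-2.2, 1.3, 6.7]
width: 48.7
gripper_force: 63.6
```

Call:
send_rows --rows '[[[0,0,0,0,0,0],[0,0,0,0,0,0],[0,0,0,0,0,0],[0,0,0,0,0,0],[0,0,0,0,0,0],[0,0,0,0,0,0],[0,0,0,0,0,0],[0,0,0,0,0,0]]]' --grip 0

```text
clock: 9.95
eef_pos: [549.7, -226.6, 89.9]
tool_rot: [3.142, -0.0, 0.019]
force: [0.7, 0.5, -0.1]
width: 85.2
gripper_force: 0.0
```

Call:
send_rows --rows '[[[0,0,-1,0,0,0],[0,0,-3,0,0,0],[0,0,-5,0,0,0],[0,0,-7,0,0,0],[-1,0,-9,0,0,0],[-3,0,-10,0,0,0],[-5,0,-10,0,0,0],[-6,0,-10,0,0,0],[-6,0,-10,0,0,0],[-6,0,-10,0,0,0]]]'

```text
clock: 10.95
eef_pos: [490.6, -227.8, 190.1]
tool_rot: [3.141, -0.001, 0.019]
force: [0.5, 0.3, -0.8]
width: 85.3
gripper_force: 0.0
```

```bash
python3 - <<'E'
from h import *
s=ctrl.read_state();print(s["force"],s["width"],s["eef_pos"],s["tool_rot"])
d=cam("wrist");cv2.imwrite("pics/w4.png",d["pixels"][:,:,::-1])
for c in orange(d)[:3]:
    r,b=rect(d,c,36);print(r,b.round(1).tolist())
np.save("w4.npy",d,allow_pickle=True)
E
```

```text
[ 0.48836113  0.34835925 -0.77675056] 85.29605027808958 [ 490.61203382 -227.76990044  190.10737536] [ 3.14138081e+00 -1.27874800e-03  1.89068841e-02]
((566.814208984375, -225.76217651367188), (98.802978515625, 49.670684814453125), 1.0560070276260376) [[517.0, -201.8000030517578], [517.9000244140625, -251.5], [616.7000122070312, -249.6999969482422], [615.7000122070312, -200.0]]
((382.826416015625, -188.0083465576172), (102.43412017822266, 70.60121154785156), 17.318408966064453) [[323.3999938964844, -169.60000610351562], [344.3999938964844, -237.0], [442.20001220703125, -206.5], [421.20001220703125, -139.10000610351562]]
```

View pics/w4.png

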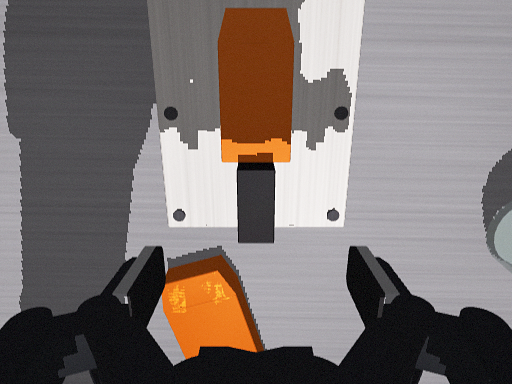

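The spacer lies flat and aligned: blade at (218–294, 8–162), tail at (237–274, 163–242), centre line yaw 0.018. The TCP is already above the tail's centre, so I'll descend and grip it.

Call:
send_rows --rows '[[[0,0,2,0,0,0],[0,0,4,0,0,0],[0,0,6,0,0,0],[0,0,8,0,0,0],[0,0,9.3,0,0,0],[0,0,9.7,0,0,0],[0,0,9.7,0,0,0],[0,0,9.7,0,0,0]]]'

```text
clock: 11.8
eef_pos: [490.3, -227.9, 93.5]
tool_rot: [3.141, -0.001, 0.019]
force: [-0.2, 0.1, -0.6]
width: 85.6
gripper_force: 0.0
```

Call:
send_rows --rows '[[[0,0,0,0,0,0],[0,0,0,0,0,0],[0,0,0,0,0,0],[0,0,0,0,0,0],[0,0,0,0,0,0],[0,0,0,0,0,0],[0,0,0,0,0,0],[0,0,0,0,0,0],[0,0,0,0,0,0]]]' --grip 255

```text
clock: 12.7
eef_pos: [489.9, -227.9, 93.3]
tool_rot: [3.141, -0.001, 0.019]
force: [0.3, 0.4, 5.3]
width: 25.3
gripper_force: 59.5
```

```bash
python3 - <<'E'
from h import *
s=ctrl.read_state();print(s["force"],s["torque"],s["width"],s["eef_pos"],s["tool_rot"])
d=cam("wrist")
for c in orange(d)[:3]:
    r,b=rect(d,c,36);print(r,b.round(1).tolist())
E
```

```text
[0.27649544 0.3656917  5.33112989] [ 0.09954737  0.13829142 -0.0072762 ] 25.305074770470465 [ 489.88465499 -227.86186622   93.33946289] [ 3.14135657e+00 -5.57454812e-04  1.86395590e-02]
((557.5438232421875, -226.0612030029297), (80.99717712402344, 49.74028396606445), 1.003037452697754) [[516.5999755859375, -201.89999389648438], [517.5, -251.60000610351562], [598.5, -250.1999969482422], [597.5999755859375, -200.5]]
((426.8852844238281, -176.51004028320312), (8.049308776855469, 30.162918090820312), 51.881248474121094) [[412.5, -170.39999389648438], [436.29998779296875, -189.0], [441.20001220703125, -182.6999969482422], [417.5, -164.0]]
```

Call:
send_rows --rows '[[[0.5,0,0,0,0,0],[1.1,0,0,0,0,0],[1.7,0,0,0,0,0],[2.3,0,0,0,0,0],[2.9,0,0,0,0,0],[3.5,0,0,0,0,0],[4.1,0,0,0,0,0],[4.6,0,0,0,0,0],[5,0,0,0,0,0],[5,0,0,0,0,0]]]'

```text
clock: 13.75
eef_pos: [538.6, -227.3, 93.4]
tool_rot: [3.141, 0.002, 0.018]
force: [-3.5, 0.1, 8.6]
width: 25.4
gripper_force: 60.1
```

Call:
send_rows --rows '[[[0.5,0,0,0,0,0],[1,0,0,0,0,0],[1.5,0,0,0,0,0],[2,0,0,0,0,0],[2.5,0,0,0,0,0],[3,0,0,0,0,0],[3.5,0,0,0,0,0],[4,0,0,0,0,0],[4.3,0,0,0,0,0],[4.3,0,0,0,0,0]]]'

```text
clock: 14.75
eef_pos: [581.6, -226.5, 93.3]
tool_rot: [3.141, 0.002, 0.018]
force: [-4.0, 0.1, 7.8]
width: 25.5
gripper_force: 60.1
```

```bash
python3 - <<'E'
from h import *
s=ctrl.read_state();print(s["force"],s["torque"],s["width"],s["eef_pos"],s["tool_rot"])
d=cam("wrist");cv2.imwrite("pics/w5.png",d["pixels"][:,:,::-1])
for c in orange(d)[:3]:
    r,b=rect(d,c,36);print(r,b.round(1).tolist())
E
```

```text
[-3.99721203  0.12329762  7.83313205] [0.02468596 0.51891473 0.00508097] 25.463674817570972 [ 581.60427331 -226.51079076   93.34400164] [3.14147424e+00 2.26608188e-03 1.81118097e-02]
((616.1189575195312, -225.3092803955078), (14.95903491973877, 49.64223861694336), 0.9923705458641052) [[608.2000122070312, -200.60000610351562], [609.0999755859375, -250.3000030517578], [624.0, -250.0], [623.2000122070312, -200.39999389648438]]
```

View pics/w5.png

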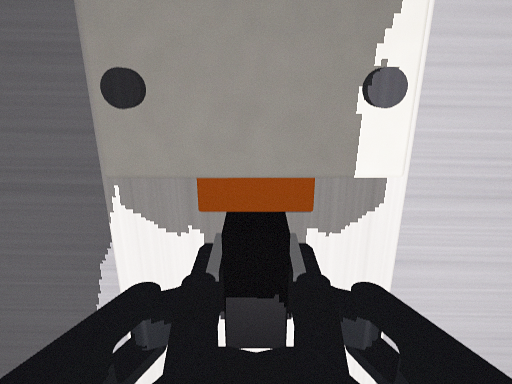

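The blade is in the gap. The visible orange strip, rows 178–212, leaves about 20 mm to go. I'll push on gently until the force rises.

Call:
send_rows --rows '[[[0.4,0,0,0,0,0],[0.8,0,0,0,0,0],[1.2,0,0,0,0,0],[1.5,0,0,0,0,0],[1.7,0,0,0,0,0],[1.7,0,0,0,0,0]]]'

```text
clock: 15.4
eef_pos: [598.3, -226.3, 93.4]
tool_rot: [3.142, 0.003, 0.018]
force: [-5.4, -0.2, 8.2]
width: 25.2
gripper_force: 60.1
```

Call:
send_rows --rows '[[[0.1,0,0,0,0,0],[0.2,0,0,0,0,0],[0.2,0,0,0,0,0]]]'

```text
clock: 15.7
eef_pos: [600.0, -226.3, 93.4]
tool_rot: [3.142, 0.003, 0.018]
force: [-5.0, -0.2, 8.8]
width: 25.3
gripper_force: 60.2
```

Call:
send_rows --rows '[[[0.1,0,0,0,0,0],[0.15,0,0,0,0,0],[0.15,0,0,0,0,0]]]'

```text
clock: 16.0
eef_pos: [601.4, -226.3, 93.4]
tool_rot: [3.142, 0.003, 0.018]
force: [-5.4, -1.0, 8.5]
width: 25.9
gripper_force: 60.2
```

Call:
send_rows --rows '[[[0.1,0,0,0,0,0],[0.15,0,0,0,0,0],[0.15,0,0,0,0,0]]]'

```text
clock: 16.3
eef_pos: [602.9, -226.2, 93.4]
tool_rot: [-3.142, 0.003, 0.018]
force: [-5.6, 0.6, 9.4]
width: 25.6
gripper_force: 60.3
```

Call:
send_rows --rows '[[[0.1,0,0,0,0,0],[0.15,0,0,0,0,0],[0.15,0,0,0,0,0]]]'

```text
clock: 16.6
eef_pos: [603.6, -226.3, 93.4]
tool_rot: [-3.141, 0.005, 0.018]
force: [-7.5, -0.8, 10.9]
width: 25.4
gripper_force: 60.4
```

```bash
python3 - <<'E'
from h import *
s=ctrl.read_state();print(s["force"],s["eef_pos"])
d=cam("wrist")
for c in orange(d)[:3]:
    r,b=rect(d,c,36);print(r,b.round(1).tolist())
E
```

```text
[-7.45869435 -0.83508794 10.88472003] [ 603.62242509 -226.2521968    93.37322723]
```

Call:
send_rows --rows '[[[0.05,0,0,0,0,0],[0.1,0,0,0,0,0],[0.15,0,0,0,0,0],[0.15,0,0,0,0,0]]]'

```text
clock: 17.05
eef_pos: [603.8, -226.3, 93.4]
tool_rot: [-3.141, 0.008, 0.018]
force: [-11.1, 0.3, 13.0]
width: 25.3
gripper_force: 60.9
```

Call:
send_rows --rows '[[[0.05,0,0,0,0,0],[0.1,0,0,0,0,0],[0.15,0,0,0,0,0],[0.15,0,0,0,0,0]]]'

```text
clock: 17.45
eef_pos: [604.0, -226.3, 93.3]
tool_rot: [-3.14, 0.011, 0.017]
force: [-13.4, 0.5, 15.2]
width: 25.1
gripper_force: 61.2
```

Stalled against the platen at the expected position. I'll relieve the push, let go and retract.

Call:
send_rows --rows '[[[0.05,0,0,0,0,0],[0.1,0,0,0,0,0],[0.1,0,0,0,0,0],[0,0,0,0,0,0],[-0.15,0,-0.03,0,0,0],[-0.25,0,-0.05,0,0,0],[-0.25,0,-0.05,0,0,0]]]'

```text
clock: 18.15
eef_pos: [603.7, -226.3, 93.3]
tool_rot: [-3.141, 0.006, 0.018]
force: [-4.9, -0.5, 6.3]
width: 25.4
gripper_force: 60.2
```

Call:
send_rows --rows '[[[0,0,0,0,0,0],[0,0,0,0,0,0],[0,0,0,0,0,0],[0,0,0,0,0,0],[0,0,0,0,0,0],[0,0,0,0,0,0],[0,0,0,0,0,0],[0,0,0,0,0,0]]]' --grip 0

```text
clock: 18.95
eef_pos: [606.7, -225.5, 93.4]
tool_rot: [-3.142, -0.0, 0.019]
force: [0.2, 0.1, -0.2]
width: 85.4
gripper_force: 0.0
```

Call:
send_rows --rows '[[[0,0,-1,0,0,0],[0,0,-3,0,0,0],[0,0,-5,0,0,0],[0,0,-7,0,0,0],[-1,0,-9,0,0,0],[-3,0,-10,0,0,0],[-5,0,-11,0,0,0],[-6,0,-11,0,0,0],[-6,0,-11,0,0,0],[-6,0,-11,0,0,0]]]'

```text
clock: 19.95
eef_pos: [547.5, -226.5, 203.4]
tool_rot: [-3.141, -0.001, 0.019]
force: [0.1, -0.5, 0.7]
width: 85.6
gripper_force: 0.0
```

```bash
python3 - <<'E'
from h import *
s=ctrl.read_state();print(s["force"],s["eef_pos"])
d=cam("wrist");cv2.imwrite("pics/w6.png",d["pixels"][:,:,::-1]);cv2.imwrite("pics/w6.png",cv2.resize(d["pixels"][0:230,120:400,::-1],None,fx=2.5,fy=2.5,interpolation=2))
for c in orange(d)[:3]:
    r,b=rect(d,c,36);print(r,b.round(1).tolist())
E
```

```text
[ 0.07378534 -0.54673104  0.69588832] [ 547.45730863 -226.49522515  203.36345581]
((408.7385559082031, -181.36239624023438), (63.75877380371094, 71.59786224365234), 15.609439849853516) [[368.3999938964844, -155.5], [387.70001220703125, -224.39999389648438], [449.1000061035156, -207.3000030517578], [429.79998779296875, -138.3000030517578]]
```

View pics/w6.png

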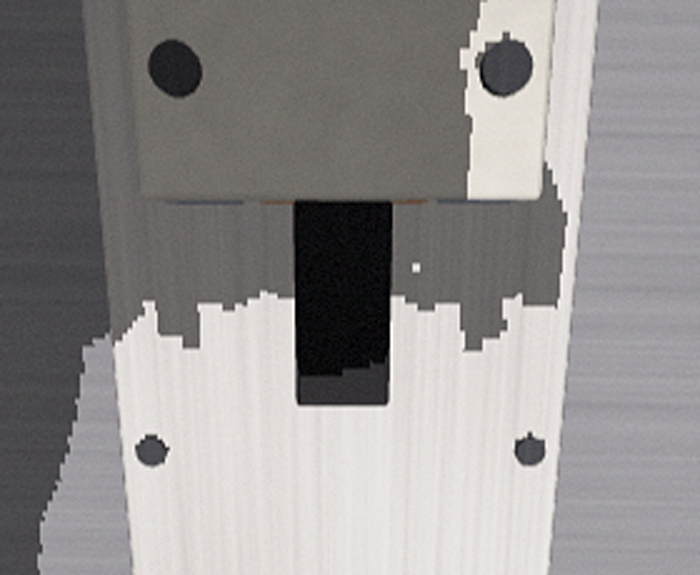

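The tail block sits up against the platen's front edge (row ~200 in the crop). Only a sliver of orange shows, level with the cheek fronts, so the spacer is home. The arm is clear, so I'm handing in.

```bash
python3 -c "
from cell import ctrl
print(ctrl.finish_job())"
```

```text
the job is handed in; nothing more can be done
None
```

The spacer is fully home in the press with its tail block against the platen and the gripper let go and clear, and the job was handed in at about 20 s of the 51 s; no verdict came back.

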